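Set the turntable's speed selector to four and start it

TASK

Set the modelling turntable's speed to 4: with a fingertip push the pointer of the selector on the control box clockwise, click by click, until it rests at the fourth tick after the round off dot, without turning it past there and without gripping the pointer between the fingers. Then press the round start button right in with a fingertip and let it come back out. Do not press the square stop button, and leave the things lying about where they are.

Things in the scene. Friction and masses are not known exactly. Their poses are not given: they have to be found in the camera images.
- dial_axis (a point): Point where the selector's axis meets the panel, 65 mm left of its middle; axes as the box's. White marks 75 mm around it, 30 degrees apart: a round dot (off), then clockwise seven radial ticks growing longer, speeds 1 to 7. Seen from above, the dot lies 105 degrees anticlockwise from the +x direction, tick 4 lies 15 degrees clockwise from it.
- selector (a joint): Turn of the selector in rad: 0 at the off dot, growing clockwise seen from above; one click is 0.5236 (30 degrees), speed n is n x 0.5236, up to 3.665. Starts at 0 to 2 clicks. A spring detent holds each position: it takes about 0.12 N m (2 to 3 N pushed near the pointer's end) to get to the next; past half-way it snaps on by itself and stays.
- pointer_tip (a point): Outer end of the pointer, on its top edge: 60 mm from the axis, 32 mm above the panel. The pointer is a grey bar 16 mm thick with flat upright sides and a white line on top near its tip; it runs across a low round hub (42 mm across, 17 mm tall) to 16 mm beyond the axis. Nothing else stands on the panel within 80 mm of the axis. x of this frame points outwards along the pointer.
- start_top (a point): Centre of the top of the start button: the round grey button, 40 mm across, in a round steel rim, in the right-hand half of the panel, nearer the robot; its top stands 15 mm above the panel. Axes as the box's.
- start (a joint): How far the start button is pressed, in m: 0 out, 0.006 fully in; a spring, 2 N to move it and 5 N fully in, sends it back.
- stop_top (a point): Centre of the top of the stop button: the square grey button, 36 mm wide, 80 mm behind the start button (further from the robot); its top also stands 15 mm above the panel. Not to be pressed.
- stop (a joint): How far the stop button is pressed, in m: 0 out, 0.006 fully in.
- box: Grey control box, fixed: 200 (x) x 330 (y) x 65 mm tall, flat black top panel. Origin: centre of its underside; x points from its front to its back (roughly away from the robot), y to its left, z up; it stands turned by up to 0.4 rad. Selector on the left half, round start and square stop button on the right.
- pot: Bystander, loose: the small glass jar 30 mm across and 35 mm tall standing on the control box's panel. Origin on it; leave it where it is.
- tape: Bystander, loose: the black tape measure, 65 x 36 x 60 mm, on the bench to the right of the control box. Origin on it; leave it where it is.
- glue: Bystander, loose: the white glue bottle, 44 mm across and 115 mm tall, on the bench to the left of the control box. Origin on it; leave it where it is.
- driver: Bystander, loose: the screwdriver lying between the control box and the robot. Origin on it; leave it where it is.
- pliers: Bystander, loose: the pliers lying on the left of the bench, 135 mm long. Origin on it; leave it where it is.
- offcut: Bystander, loose: the wood offcut, 90 x 45 x 35 mm, on the left of the bench. Origin on it; leave it where it is.
- brush: Bystander, loose: the brush lying on the right of the bench. Origin on it; leave it where it is.

How it is judged (in metres and radians):
On the way, in this order (a step that is already met when the one before it is completed fails the run):
1. the selector rests at speed 4 (value of joint selector between 1.9744 and 2.2144 rad), for 0.5 s.
2. the start button is pressed in (value of joint start above 0.0045 m), for 0.05 s.
At the end, for the whole second after the job is handed in: The selector stands still within 0.12 rad of position 4 (2.094 rad), the start button has been pressed at least 4.5 mm in after that and is out again (less than 1.5 mm in), the stop button is out, and none of the loose things has moved more than 20 mm (all of step 1 and velocity of joint selector between -0.1 and 0.1 rad/s and value of joint each of start, stop below 0.0015 m and not (distance of pot from where it was at the start of the episode above 0.02 m) and not (distance of tape from where it was at the start of the episode above 0.02 m) and not (distance of glue from where it was at the start of the episode above 0.02 m) and not (distance of driver from where it was at the start of the episode above 0.02 m) and not (distance of pliers from where it was at the start of the episode above 0.02 m) and not (distance of offcut from where it was at the start of the episode above 0.02 m) and not (distance of brush from where it was at the start of the episode above 0.02 m)); the robot touches nothing.
It fails at once if the selector is turned past position 4 (more than 0.24 rad beyond it) (value of joint selector above 2.3344 rad).
It fails at once if the pointer is gripped: both of its sides touched by the fingers at once (contact force between the fingers and selector_c9 above 1 N and contact force between the fingers and selector_c10 above 1 N).
It fails at once if the start button is pressed (over 3 mm) while the selector is not at speed 4 (value of joint start above 0.003 m and not (value of joint selector between 1.9744 and 2.2144 rad)).
It fails at once if the stop button is pressed (over 3 mm) (value of joint stop above 0.003 m).
It fails at once if a loose bystander is lifted, knocked or shifted by more than 20 mm (distance of any of pot, tape, glue, driver, pliers, offcut, brush from where it was at the start of the episode above 0.02 m).
It also fails if it takes over 54 s, if anything falls off the work surface, if the arm or the gripper's body presses on something with over 40 N, if the wrist force passes 120 N, or if a joint passes its speed limit or range.

ROBOT

A 7-joint arm with a two-finger parallel gripper is mounted at the origin on the work surface. World frame = base frame: x ahead of the robot, y to its left, z up, the work surface at z = 0. Lengths are in mm, angles in rad, forces in N, time in s.
With the tool pointing down it reaches from about 400 to 875 mm from the base axis. Payload 4.4 kg.
Tool frame: the origin (TCP) lies between the finger pads; the fingertips stand 11 mm ahead of it and the grasp point (between the pads) lies 8 mm behind it; y points along the fingers, x is the direction in which the jaws open and shut, and the axes are right-handed (so a half turn about y gives the same grasp; the last joint's range is limited). The gripper opens to 85 mm and grips with 20 to 120 N. Pads are 22 mm wide; open, the fingers measure 114 mm over their backs; the gripper's body (76 mm by 85 mm) begins 54 mm behind the grasp point. The pads swing forward as they close: fully open they stand 13 mm farther back than shut.
Start: joints at [-1.3, 0.628, 0.038, 1.517, -0.027, 0.996, -0.02], TCP at [214.782, 613.503, 242.313] pointing down, gripper open.
Joint ranges: [-3.06, 3.06], [-0.37, 2.12], [-1.25, 1.32], [0.18, 2.47], [-1.1, 4.24], [0.23, 1.98], [-2.94, 2.94]. Speed limits (rad/s): [2.57, 2.57, 3.14, 3.14, 3.14, 3.14, 3.14].

INTERFACE

Orientations are given as [roll, pitch, yaw] about the fixed x, y, z axes, in that order (R = Rz(yaw) Ry(pitch) Rx(roll)).
In Python, from cell import * gives the robot as it stands.
- The arm moves only by the shell command python3 -m jog 'ROWS'. ROWS is JSON, a list of rows, each an object of numbers: "x", "y", "z": the shift along the tool's x, y, z in mm; "ax", "ay", "az": the turn, a rotation vector about the tool's x, y, z in rad; "grip": the finger opening in mm, from 0 to 85.4. In form: [{"x": .., "y": .., "z": .., "ax": .., "ay": .., "az": .., "grip": ..}, ...]. A call has 1 to 5 rows; each row is the pose to reach, as a shift and turn from the pose commanded when the call began, along the tool's axes at that moment; what a row does not reach only later rows make up. A row lasts 1/10 s, in which the tool goes at most 50 mm and 8.59 degrees, less where a joint would pass 70% of its speed; a pose out of reach is approached as far as the arm can. A call with a gripper value outside its range is refused whole. The fingers move at their own pace and stop on an object; the grip force is fixed at half the most. Time passes only in rows, so rows that repeat a pose let the fingers close. It gives the time, the measured TCP pose, the force and the opening at its end, in the units of the state.
- read_state(): the state, without advancing time (a new reading comes with each control period).
- get_image(name): name is "scene" or "top" or "wrist"; returns a dict with "color" (420x560x3 uint8, red, green, blue), "vfov" (degrees; the focal length in pixels is half the picture's height over the tangent of half this angle, whatever the lens; pixels are square), "cx", "cy" (the principal point, pixels), "camera_from_world" (4x4, takes a point from world to camera coordinates). Camera axes: x right, y down, z forward; pixel columns grow to the right and rows downward; lengths in mm; the calibration is good to about 2 mm. A picture is of the moment at which its call begins. There is no depth.
- finish_job(): hands the job in, once; it reports no verdict.
The state is a dict: "clock": time; "qpos": joint angles; "qd": joint speeds; "tau": joint torques, N m; "eef_pos": TCP position; "tool_rot": TCP orientation; "force": force on the tool from outside, world axes, zero at the start; "torque": the same for the moment, N m; "width": finger opening in mm.
Only numpy, scipy, OpenCV 4.12 (cv2) and the standard library are available. Lean on these libraries where they do the work, as an engineer would, in place of code of your own. Each camera call takes 0.05 s, during which the arm holds its last target.

## Working session

There is one attempt and no reset: what is moved stays moved. The work goes in short steps, Python scripts to look and compute and a shell command to move; the robot and the scene stay as the last step left them, time stands still between calls to the robot, and variables do not carry over. Pictures are saved under pics/ and viewed, and the job is handed in when it is done.

```bash
mkdir -p pics; python3 - <<'E'
from cell import *
import cv2
s=read_state();print(s)
for n in ["scene","top","wrist"]:
    d=get_image(n);cv2.imwrite(f"pics/{n}0.png",d["color"][:,:,::-1]);print(n,d["vfov"],d["cx"],d["cy"],d["camera_from_world"])
E
```

```text
{'clock': 0.0, 'qpos': array([-1.29980939,  0.62930101,  0.03842681,  1.51838628, -0.02704442,
        0.99627707, -0.02001395]), 'qd': array([-2.13605309e-03,  1.00754428e-03, -2.93253436e-05,  4.67259639e-04,
       -1.03644450e-03, -8.51701835e-04, -1.08310046e-03]), 'tau': array([-1.88420408e-04, -5.63402617e+01,  1.22650132e+00, -1.93443650e+01,
        1.11748188e-02,  1.06459914e-02, -1.32197997e-05]), 'eef_pos': array([214.54943142, 612.93102211, 241.41215849]), 'tool_rot': array([-1.57077261,  0.00185496,  1.23398312]), 'force': array([ 0.16653228, -0.13939455,  0.58736263]), 'torque': array([ 0.02480023, -0.0103414 , -0.03700921]), 'width': 85.62027966545462}
scene 57.6395734450916 275.5463694237496 212.52731090227797 [[-1.74101901e-01  9.84677935e-01 -9.89405606e-03  1.02633127e+02]
 [ 8.11248170e-01  1.37727832e-01 -5.68249462e-01 -3.92877049e+02]
 [-5.58180020e-01 -1.06959847e-01 -8.22796850e-01  1.57045822e+03]
 [ 0.00000000e+00  0.00000000e+00  0.00000000e+00  1.00000000e+00]]
top 53.53598875351459 279.7923086712271 207.91419003916425 [[-3.20366535e-02 -9.99478217e-01  4.11659782e-03 -1.42520915e+01]
 [-9.76547912e-01  3.04237909e-02 -2.13139786e-01  5.41175054e+02]
 [ 2.12903331e-01 -1.08483405e-02 -9.77013042e-01  1.39735273e+03]
 [ 0.00000000e+00  0.00000000e+00  0.00000000e+00  1.00000000e+00]]
wrist 65.24592712315386 280.58619727993545 202.48693313057984 [[ 3.30601527e-01  9.43768125e-01 -2.08717726e-03 -6.48988151e+02]
 [ 9.09383509e-01 -3.17963521e-01  2.68180598e-01 -3.41544941e+01]
 [ 2.52436654e-01 -9.05589597e-02 -9.63366395e-01  3.79189072e+02]
 [ 0.00000000e+00  0.00000000e+00  0.00000000e+00  1.00000000e+00]]
```

View pics/top0.png

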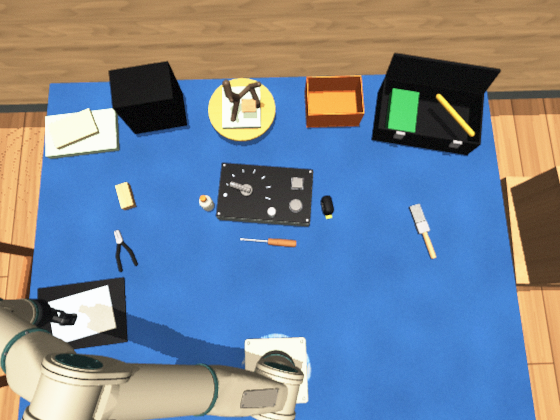

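View pics/scene0.png

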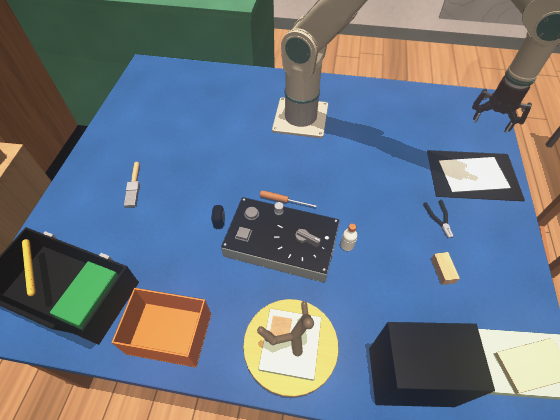

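View pics/wrist0.png

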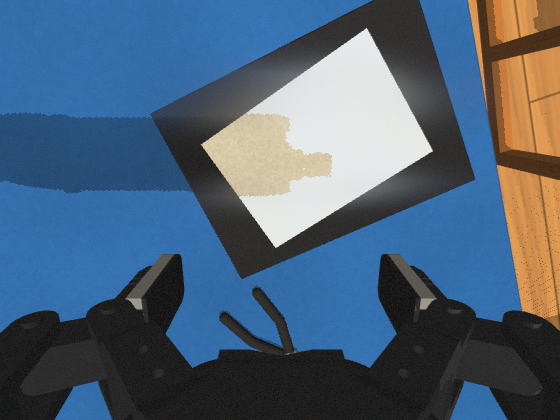

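```bash
python3 - <<'E'
import cv2
a=cv2.imread("pics/top0.png")[150:235,185:345];b=cv2.imread("pics/scene0.png")[180:285,205:365]
cv2.imwrite("pics/topz.png",cv2.resize(a,None,fx=5,fy=5,interpolation=cv2.INTER_CUBIC))
cv2.imwrite("pics/scenez.png",cv2.resize(b,None,fx=5,fy=5,interpolation=cv2.INTER_CUBIC))
E
```

```text
(no output)
```

View pics/topz.png

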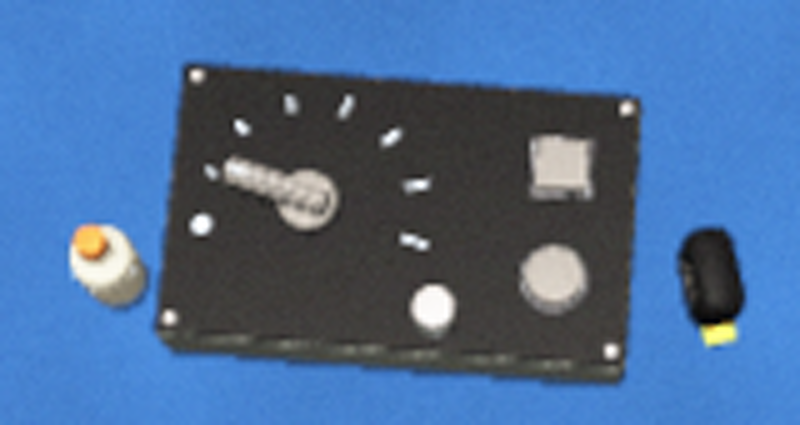

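View pics/scenez.png

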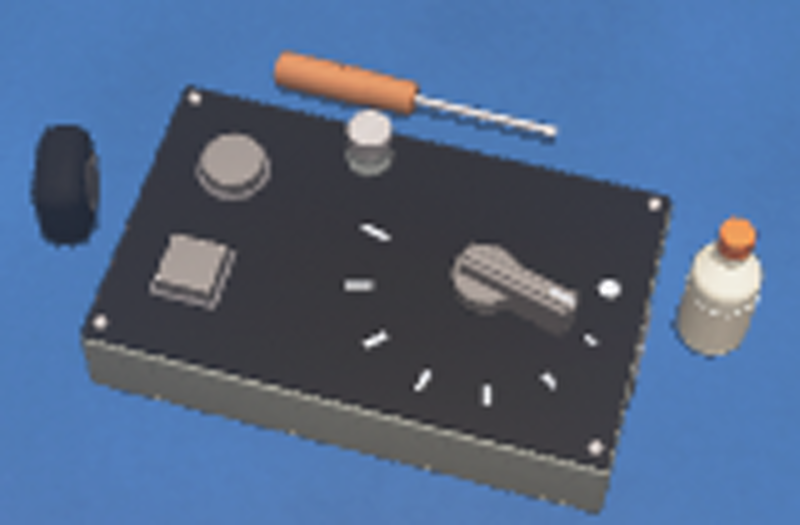

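```bash
cat > h.py <<'E'
from cell import *
import cv2, numpy as np
def ray(d,u,v):
    f=d["color"].shape[0]/2/np.tan(np.radians(d["vfov"]/2)); M=d["camera_from_world"];R=M[:3,:3]
    c=-R.T@M[:3,3]; return c,R.T@np.array([(u-d["cx"])/f,(v-d["cy"])/f,1])
def onz(d,u,v,z):
    c,r=ray(d,u,v); return (c+r*(z-c[2])/r[2])
def proj(d,p):
    f=d["color"].shape[0]/2/np.tan(np.radians(d["vfov"]/2)); M=d["camera_from_world"]
    q=M[:3,:3]@np.array(p)+M[:3,3]; return f*q[0]/q[2]+d["cx"],f*q[1]/q[2]+d["cy"]
E
python3 - <<'E'
from h import *
T=get_image("top");S=get_image("scene")
def w(d,zz,off,pts):
    for n,(u,v),z in pts:
        # crop zoom 5: pixel center mapping
        print(n,onz(d,(u+.5)/5-.5+off[0],(v+.5)/5-.5+off[1],z).round(1))
print("top");w(T,0,(185,150),[("sFL",(197,75),65),("sFR",(627,107),65),("sBL",(168,317),65),("sBR",(611,351),65),("dot",(201,224),65),("t1",(212,172),65),("t2",(242,127),65),("t3",(291,104),65),("t4",(346,107),65),("t5",(391,137),65),("t6",(416,185),65),("t7",(414,241),65),("start",(554,272),80),("stop",(562,163),80),("tip",(232,167),97),("jar",(433,306),100)])
print("scene");w(S,0,(205,180),[("sFL",(596,447),65),("sFR",(100,322),65),("sBL",(655,204),65),("sBR",(195,98),65),("dot",(609,288),65),("t1",(591,340),65),("t2",(549,381),65),("t3",(487,395),65),("t4",(423,379),65),("t5",(375,340),65),("t6",(358,285),65),("t7",(376,232),65),("start",(233,162),80),("stop",(195,262),80),("tip",(572,298),97),("jar",(369,130),100)])
E
```

```text
top
sFL [702.9 162.2  65. ]
sFR [ 669.7 -142.8   65. ]
sBL [527.6 182.9  65. ]
sBR [ 494.  -123.3   65. ]
dot [593.4 159.7  65. ]
t1 [631.  151.9  65. ]
t2 [663.4 130.5  65. ]
t3 [679.3  95.6  65. ]
t4 [675.9  56.6  65. ]
t5 [652.7  25.2  65. ]
t6 [617.1   8.5  65. ]
t7 [576.6  10.9  65. ]
start [547.9 -85.4  80. ]
stop [625.7 -94.1  80. ]
tip [625.1 134.3  97. ]
jar [522.3  -1.5 100. ]
scene
sFL [704. 163.  65.]
sFR [ 671.5 -141.7   65. ]
sBL [529.5 182.1  65. ]
sBR [ 496.6 -122.3   65. ]
dot [595.7 159.7  65. ]
t1 [633.8 152.7  65. ]
t2 [665.7 131.1  65. ]
t3 [681.1  96.1  65. ]
t4 [677.   57.3  65. ]
t5 [655.7  24.7  65. ]
t6 [619.5   8.   65. ]
t7 [579.6  12.4  65. ]
start [552.5 -83.8  80. ]
stop [629.  -91.1  80. ]
tip [625.9 137.7  97. ]
jar [527.8  -0.8 100. ]
```

```bash
python3 -m jog '[{"x":-27,"z":-42,"grip":0},{"x":-54,"z":-84,"grip":0},{"x":-81,"z":-126,"grip":0},{"x":-108,"z":-168,"grip":0},{"x":-135,"z":-210,"grip":0}]'
```

```text
$[0]: bad value
```

```bash
python3 -m jog '[{"x":-27,"z":-42,"grip":0},{"x":-54,"z":-84,"grip":0},{"x":-81,"z":-126,"grip":0},{"x":-108,"z":-168,"grip":0},{"x":-135,"z":-210,"grip":0}]'
```

```text
$[0]: bad value
```

```bash
python3 -m jog '[{"x":-27,"y":0,"z":-42,"ax":0,"ay":0,"az":0,"grip":0},{"x":-54,"y":0,"z":-84,"ax":0,"ay":0,"az":0,"grip":0},{"x":-81,"y":0,"z":-126,"ax":0,"ay":0,"az":0,"grip":0},{"x":-108,"y":0,"z":-168,"ax":0,"ay":0,"az":0,"grip":0},{"x":-135,"y":0,"z":-210,"ax":0,"ay":0,"az":0,"grip":0}]'
```

```text
clock: 0.75
eef_pos: [369.3, 415.0, 242.4]
tool_rot: [-1.571, -0.0, 1.234]
force: [1.2, 0.6, 0.5]
width: 12.5
```

```bash
python3 -m jog '[{"x":-26,"y":0,"z":-42,"ax":0,"ay":0,"az":0,"grip":0},{"x":-53,"y":0,"z":-84,"ax":0,"ay":0,"az":0,"grip":0},{"x":-79,"y":0,"z":-126,"ax":0,"ay":0,"az":0,"grip":0},{"x":-106,"y":0,"z":-168,"ax":0,"ay":0,"az":0,"grip":0},{"x":-132,"y":0,"z":-210,"ax":0,"ay":0,"az":0,"grip":0}]' && python3 -m jog '[{"x":-27,"y":0,"z":-42,"ax":0,"ay":0,"az":0,"grip":0},{"x":-55,"y":0,"z":-85,"ax":0,"ay":0,"az":0,"grip":0},{"x":-55,"y":0,"z":-85,"ax":0,"ay":0,"az":0,"grip":0}]'; python3 - <<'E'
from h import *
for n in ["top","wrist","scene"]:
    d=get_image(n);c=d["color"][:,:,::-1]
    if n=="top": c=cv2.resize(c[110:240,150:350],None,fx=4,fy=4)
    if n=="scene": c=cv2.resize(c[150:290,200:400],None,fx=4,fy=4)
    cv2.imwrite(f"pics/{n}1.png",c)
E
```

```text
clock: 1.25
eef_pos: [523.9, 220.9, 242.4]
tool_rot: [-1.571, -0.0, 1.234]
force: [0.6, 0.7, -0.1]
width: 0.0
clock: 1.55
eef_pos: [589.4, 133.3, 242.3]
tool_rot: [-1.576, 0.004, 1.222]
force: [0.4, 0.2, -0.6]
width: -0.1
```

View pics/wrist1.png

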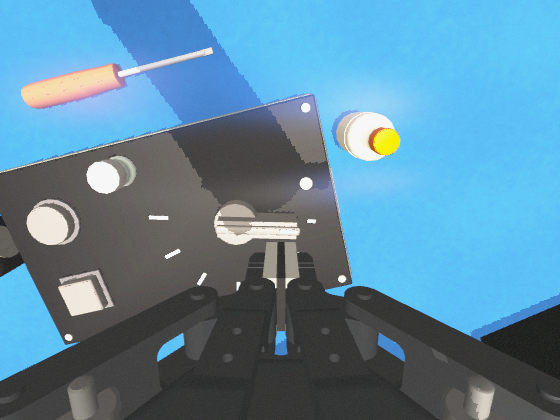

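View pics/scene1.png

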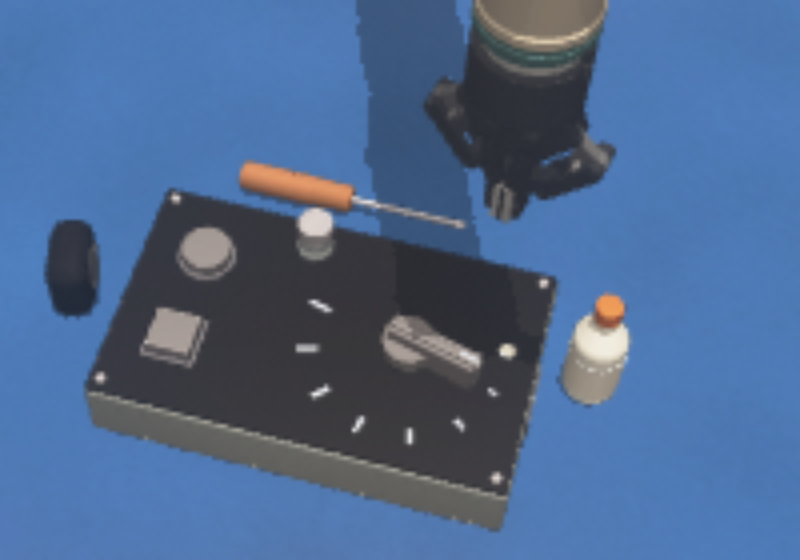

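```bash
cat >> h.py <<'E'
A=np.array([608.3,84.7]); 
def local(p,ang):
    u=np.array([np.cos(ang),np.sin(ang)]);n=np.array([-u[1],u[0]]);q=np.array(p)[:2]-A;return q@u,q@n
def tomove(target,s=None):
    s=s or read_state();y=s["tool_rot"][2];d=np.array(target)-s["eef_pos"];
    return d[0]*np.cos(y)+d[1]*np.sin(y),-d[2],-d[0]*np.sin(y)+d[1]*np.cos(y)
def tl(th,r,off,z): # world target from pointer angle
    return np.array([A[0]+r*np.cos(th)-off*np.sin(th),A[1]+r*np.sin(th)+off*np.cos(th),z])
E
python3 - <<'E'
from h import *
import cv2
d=get_image("wrist");s=read_state();print(s["eef_pos"],s["tool_rot"])
c=d["color"][150:300,190:350,::-1]; cv2.imwrite("pics/wz.png",cv2.resize(c,None,fx=5,fy=5))
for n,u,v,z in [("dot",306,183,65),("start",51,223,80),("stop",82,296,80),("jar",110,175,100),("sBL",306,107,65),("sFL",342,279,65),("t7",159,217,65),("t6",173,254,65),("t1",311,221,65),("cap",385,141,115)]: print(n,onz(d,u,v,z).round(1))
E
```

```text
[584.18915823 144.12874373 242.09903508] [-1.56947455e+00 -6.88239326e-04  1.23547984e+00]
dot [590.5 166.8  65. ]
start [543.9 -72.8  80. ]
stop [622.8 -82.7  80. ]
jar [521.   12.3 100. ]
sBL [523.8 188.6  65. ]
sFL [700.1 170.3  65. ]
t7 [574.9  19.   65. ]
t6 [615.8  15.6  65. ]
t1 [628.7 159.4  65. ]
cap [567.7 235.  115. ]
```

View pics/wz.png

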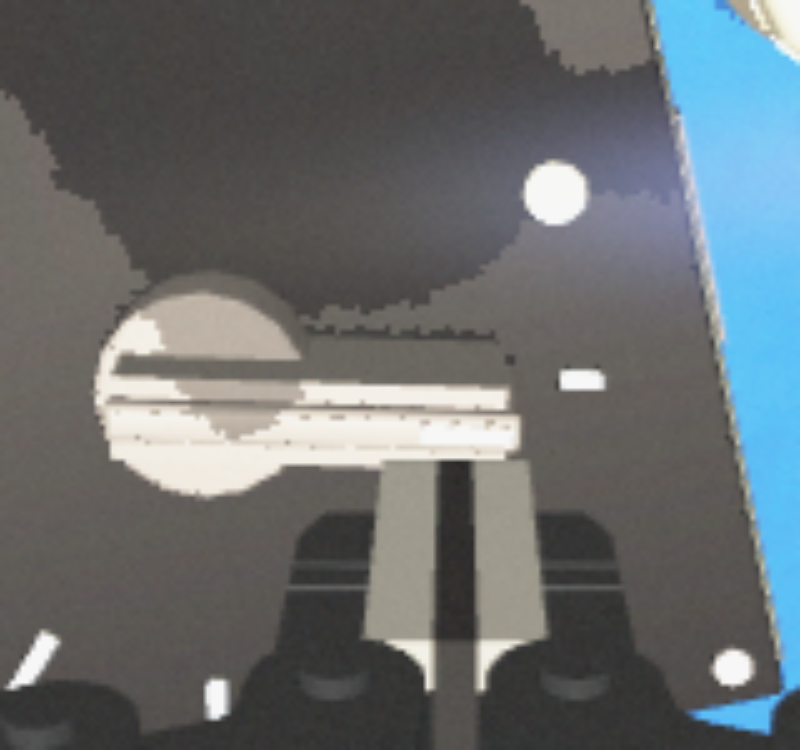

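```bash
python3 - <<'E'
from h import *
d=get_image("wrist");s=read_state();print(s["eef_pos"],s["tool_rot"])
P=lambda u,v,z:onz(d,190+(u+.5)/5-.5,150+(v+.5)/5-.5,z)
for n,u,v,z in [("dot",556,192,65),("t1",582,380,65),("sFL",732,667,65),("tipline",519,432,97),("baseline",106,426,97)]: print(n,P(u,v,z).round(1))
a,b=P(519,432,97),P(106,428,97);print(np.degrees(np.arctan2(*(a-b)[:2][::-1])),np.linalg.norm(a-b),local(a,np.radians(68.65)),local(b,np.radians(68.65)))
print(local(s["eef_pos"],np.radians(68.65)))
print(tomove(tl(np.radians(68.65),44,36,92)))
E
```

```text
[584.00353357 144.61702166 242.16861859] [-1.56953241e+00 -6.68555259e-04  1.23658922e+00]
dot [593.  161.8  65. ]
t1 [631.1 154.6  65. ]
sFL [702.  164.6  65. ]
tipline [625.3 142.1  97. ]
baseline [599.7  72.2  97. ]
70.18088000077591 74.36974227366157 (np.float64(59.59951006142482), np.float64(5.079161687481812)) (np.float64(-14.743687533229854), np.float64(3.092320663902961))
(np.float64(46.95967642282263), np.float64(44.442733446351454))
(np.float64(-3.281788059104026), np.float64(150.16861859141926), np.float64(-8.322818014895866))
```

```bash
python3 -m jog '[{"x":-2,"y":40,"z":-4,"ax":0,"ay":0,"az":0,"grip":0},{"x":-3,"y":80,"z":-4,"ax":0,"ay":0,"az":0,"grip":0},{"x":-3,"y":115,"z":-4,"ax":0,"ay":0,"az":0,"grip":0},{"x":-3,"y":140,"z":-4,"ax":0,"ay":0,"az":0,"grip":0},{"x":-3,"y":150,"z":-4,"ax":0,"ay":0,"az":0,"grip":0}]'; python3 - <<'E'
from h import *
d=get_image("scene");c=cv2.resize(d["color"][150:290,200:400,::-1],None,fx=4,fy=4);cv2.imwrite(f"pics/s2.png",c)
d=get_image("wrist");c=d["color"][:,:,::-1];cv2.imwrite(f"pics/w2.png",c)
s=read_state();print(s["eef_pos"],s["tool_rot"],s["force"]);print(local(s["eef_pos"],np.radians(68.65)))
E
```

```text
clock: 2.3
eef_pos: [585.3, 140.2, 89.8]
tool_rot: [-1.566, 0.002, 1.237]
force: [-0.1, -0.1, -0.2]
width: -0.4
[586.48013526 139.76571042  91.31024724] [-1.56838628e+00  9.57884417e-04  1.23606715e+00] [0.04387582 0.45202789 0.17186206]
(np.float64(43.342933747098115), np.float64(40.36990284004354))
```

View pics/s2.png

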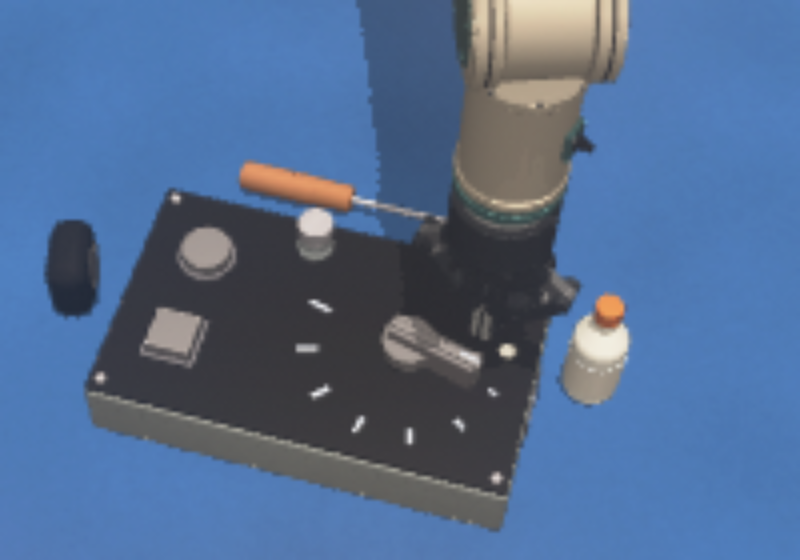

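View pics/w2.png

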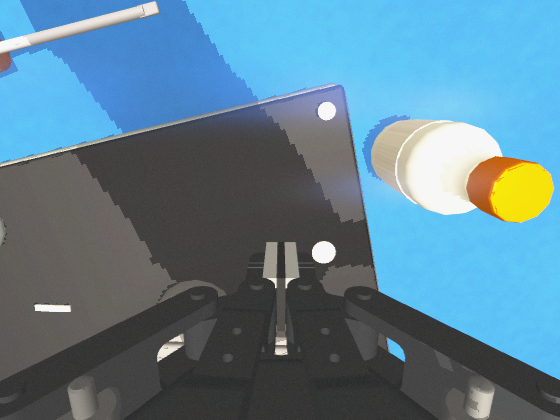

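```bash
cat >> h.py <<'E'
A=np.array([607.8,85.2]); T0=np.radians(68.65)
def plan(phis,r=44,off=19,z=92):
    s=read_state();print("force",s["force"].round(1),"loc@0",np.round(local(s["eef_pos"],T0),1),s["eef_pos"].round(1),s["tool_rot"].round(3))
    for p in phis: print(p,np.round(tomove(tl(T0-p,r,off,z),s),1),"ay",round(p-(T0-s["tool_rot"][2]),3))
E
python3 -c "
from h import *
plan([-.1,0,.1,.2,.3,.36,.4])"
```

```text
force [0.  0.5 0.2] loc@0 [43.1 39.7] [586.5 139.8  91.3] [-1.568e+00  1.000e-03  1.236e+00]
-0.1 [ -1.8  -0.7 -16.4] ay -0.062
0 [  0.2  -0.7 -20.7] ay 0.038
0.1 [  1.7  -0.7 -25.3] ay 0.138
0.2 [  2.7  -0.7 -30. ] ay 0.238
0.3 [  3.3  -0.7 -34.7] ay 0.338
0.36 [  3.4  -0.7 -37.6] ay 0.398
0.4 [  3.4  -0.7 -39.5] ay 0.438
```

```bash
python3 -m jog '[{"x":0,"y":-1,"z":-10,"ax":0,"ay":0.04,"az":0,"grip":0},{"x":0,"y":-1,"z":-18,"ax":0,"ay":0.04,"az":0,"grip":0},{"x":1.7,"y":-1,"z":-25,"ax":0,"ay":0.14,"az":0,"grip":0},{"x":2.7,"y":-1,"z":-30,"ax":0,"ay":0.24,"az":0,"grip":0},{"x":3.2,"y":-1,"z":-33,"ax":0,"ay":0.3,"az":0,"grip":0}]'; python3 - <<'E'
from h import *
d=get_image("scene");c=cv2.resize(d["color"][150:290,200:400,::-1],None,fx=4,fy=4);cv2.imwrite(f"pics/s3.png",c)
plan([.2,.3,.36,.4])
E
```

```text
clock: 2.9
eef_pos: [621.4, 130.7, 94.9]
tool_rot: [-1.572, -0.002, 0.93]
force: [-0.4, -1.0, 0.6]
width: -0.0
force [ 0.   0.1 -0.1] loc@0 [47.4  3.1] [622.2 130.5  94.9] [-1.573 -0.002  0.929]
0.2 [-2.3  2.9  6.4] ay -0.069
0.3 [-0.3  2.9  2. ] ay 0.031
0.36 [ 0.7  2.9 -0.7] ay 0.091
0.4 [ 1.2  2.9 -2.5] ay 0.131
```

View pics/s3.png

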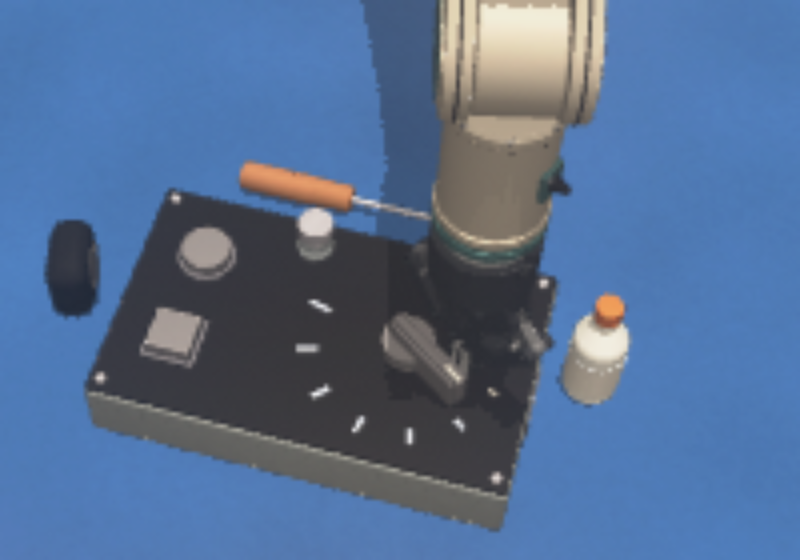

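```bash
python3 -c "
from h import *
plan([.4,.5,.6,.7,.8,.86],z=93)"
```

```text
force [ 0.   0.1 -0.1] loc@0 [47.4  3.1] [622.2 130.5  94.9] [-1.573 -0.002  0.929]
0.4 [ 1.2  1.9 -2.5] ay 0.131
0.5 [ 2.3  1.9 -7.2] ay 0.231
0.6 [  2.9   1.9 -11.9] ay 0.331
0.7 [  3.    1.9 -16.7] ay 0.431
0.8 [  2.7   1.9 -21.5] ay 0.531
0.86 [  2.2   1.9 -24.4] ay 0.591
```

```bash
python3 -m jog '[{"x":1.5,"y":2,"z":-4,"ax":0,"ay":0.13,"az":0,"grip":0},{"x":2.5,"y":2,"z":-10,"ax":0,"ay":0.27,"az":0,"grip":0},{"x":3,"y":2,"z":-15,"ax":0,"ay":0.4,"az":0,"grip":0},{"x":2.8,"y":2,"z":-20,"ax":0,"ay":0.5,"az":0,"grip":0},{"x":2.4,"y":2,"z":-23,"ax":0,"ay":0.57,"az":0,"grip":0}]'; python3 - <<'E'
from h import *
d=get_image("scene");c=cv2.resize(d["color"][150:290,200:400,::-1],None,fx=4,fy=4);cv2.imwrite(f"pics/s4.png",c)
plan([.9,1,1.1,1.2,1.3,1.36,1.4])
E
```

```text
clock: 3.45
eef_pos: [640.9, 119.7, 92.5]
tool_rot: [-1.57, -0.002, 0.362]
force: [-0.6, 0.3, 0.3]
width: -0.2
force [ 0.3 -1.5  0.2] loc@0 [ 43.6 -19. ] [641.4 118.9  92.5] [-1.571 -0.002  0.36 ]
0.9 [ 1.8  0.5 -3.5] ay 0.062
1 [ 3.2  0.5 -8. ] ay 0.162
1.1 [  4.1   0.5 -12.7] ay 0.262
1.2 [  4.6   0.5 -17.5] ay 0.362
1.3 [  4.5   0.5 -22.3] ay 0.462
1.36 [  4.3   0.5 -25.2] ay 0.522
1.4 [  4.1   0.5 -27.1] ay 0.562
```

View pics/s4.png

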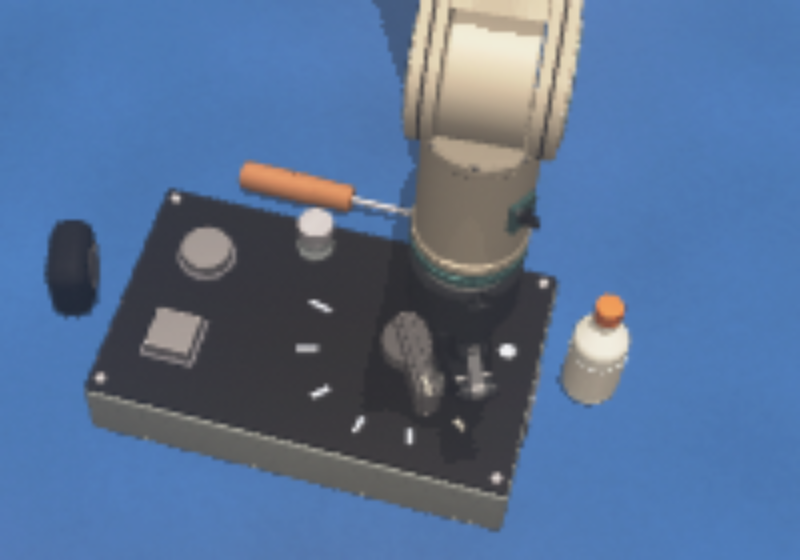

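```bash
python3 - <<'E'
from h import *
d=get_image("scene")
for u,v in [(430,398),(404,318)]:
    p=onz(d,200+u/4,150+v/4,97);print(p.round(1),np.degrees(np.arctan2(*(p[:2]-A)[::-1])))
print([68.65-30*k for k in range(4)])
E
```

```text
[666.  108.6  97. ] 21.939054418011573
[601.4  80.7  97. ] -145.0929351575599
[68.65, 38.650000000000006, 8.650000000000006, -21.349999999999994]
```

```bash
python3 -m jog '[{"x":0.8,"y":0,"z":-2,"ax":0,"ay":0.03,"az":0,"grip":0},{"x":1.5,"y":0,"z":-3.5,"ax":0,"ay":0.06,"az":0,"grip":0},{"x":1.5,"y":0,"z":-3.5,"ax":0,"ay":0.06,"az":0,"grip":0}]'; python3 - <<'E'
from h import *
d=get_image("scene");c=cv2.resize(d["color"][150:290,200:400,::-1],None,fx=4,fy=4);cv2.imwrite(f"pics/s5.png",c)
plan([.9,1,1.1,1.2,1.3,1.36,1.4])
E
```

```text
clock: 3.85
eef_pos: [643.0, 115.8, 91.6]
tool_rot: [-1.571, -0.001, 0.303]
force: [-0.0, 0.5, -0.7]
width: -0.1
force [-0.4 -0.3  0.1] loc@0 [ 41.3 -21.5] [642.8 115.8  91.5] [-1.571 -0.     0.304]
0.9 [ 1.5 -0.5 -0. ] ay 0.006
1 [ 3.2 -0.5 -4.5] ay 0.106
1.1 [ 4.4 -0.5 -9.1] ay 0.206
1.2 [  5.1  -0.5 -13.9] ay 0.306
1.3 [  5.3  -0.5 -18.7] ay 0.406
1.36 [  5.3  -0.5 -21.5] ay 0.466
1.4 [  5.1  -0.5 -23.5] ay 0.506
```

View pics/s5.png

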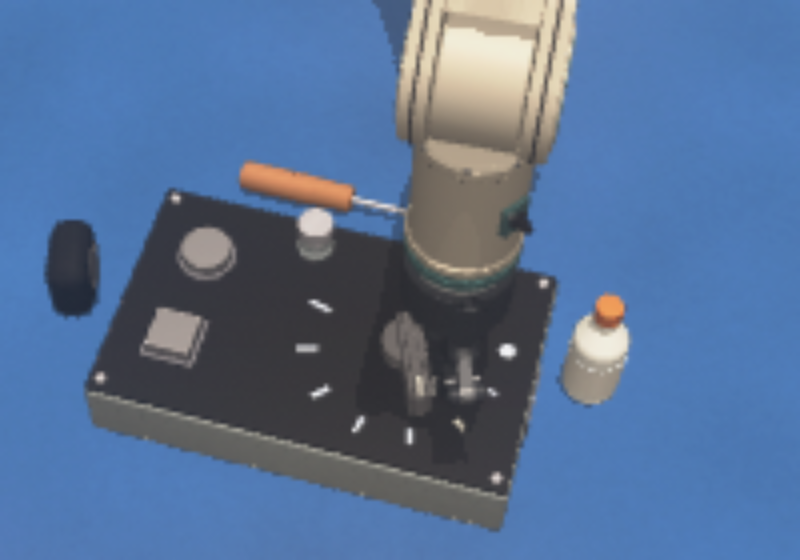

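```bash
python3 - <<'E'
from h import *
d=get_image("scene")
c=d["color"][215:265,285:325,::-1];cv2.imwrite("pics/z5.png",cv2.resize(c,None,fx=14,fy=12,interpolation=cv2.INTER_NEAREST))
for k in (2,2.5,3): print(k,[np.round(proj(d,np.r_[tl(T0-(k-1)*.5236,r,0,97)]),1) for r in (60,-16)])
E
```

```text
2 [array([312.8, 246.8]), array([299.5, 227.6])]
2.5 [array([307.9, 248.6]), array([300.7, 227.1])]
3 [array([302.5, 249.1]), array([302.1, 227. ])]
```

View pics/z5.png

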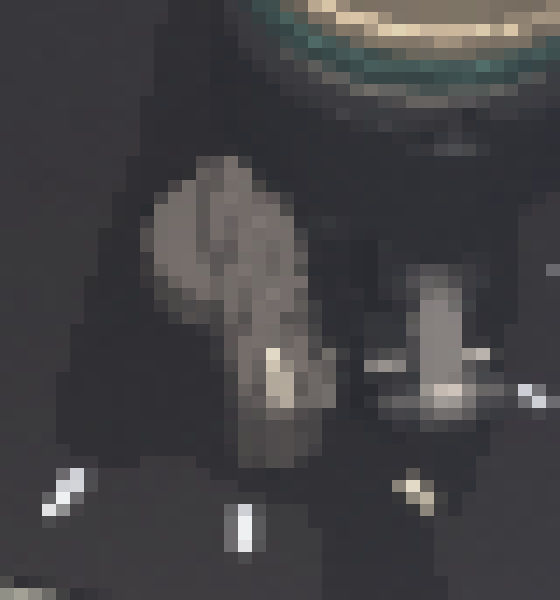

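```bash
python3 - <<'E'
from h import *
d=get_image("scene");d=get_image("scene");d=get_image("scene")
c=d["color"][215:265,285:325,::-1];cv2.imwrite("pics/z6.png",cv2.resize(c,None,fx=14,fy=12,interpolation=cv2.INTER_NEAREST))
s=read_state();print(s["clock"],s["force"])
E
```

```text
4.1 [ 0.16726976  0.46925936 -0.37560718]
```

View pics/z6.png

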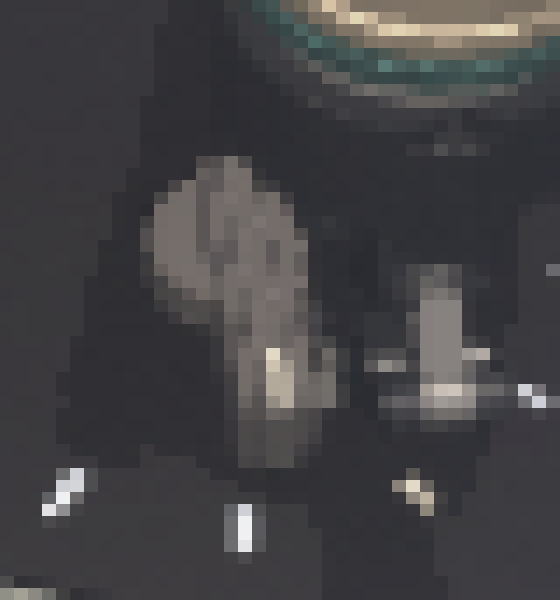

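```bash
python3 - <<'E'
from h import *
d=get_image("top");c=cv2.resize(d["color"][150:235,185:345,::-1],None,fx=5,fy=5,interpolation=cv2.INTER_CUBIC);cv2.imwrite("pics/t6.png",c)
d=get_image("wrist");cv2.imwrite("pics/w6.png",d["color"][:,:,::-1])
E
```

```text
(no output)
```

View pics/t6.png

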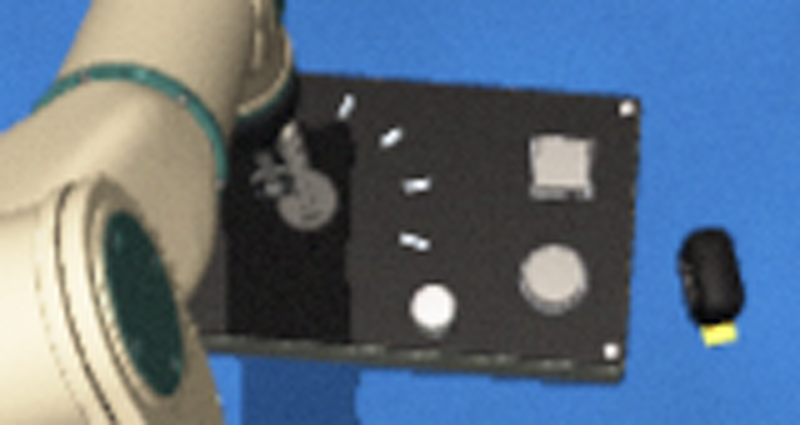

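View pics/w6.png

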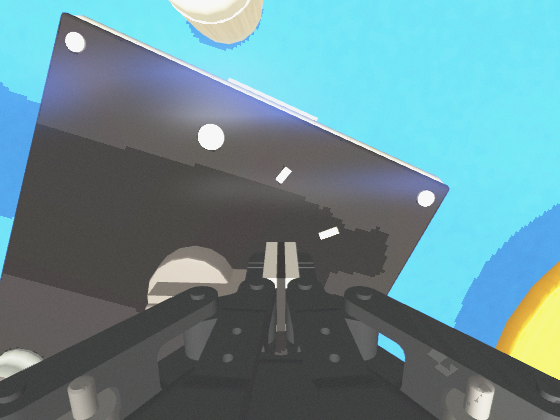

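```bash
python3 -m jog '[{"x":1.6,"y":-0.5,"z":-2.5,"ax":0,"ay":0.06,"az":0,"grip":0},{"x":3.2,"y":-0.5,"z":-4.5,"ax":0,"ay":0.11,"az":0,"grip":0},{"x":3.2,"y":-0.5,"z":-4.5,"ax":0,"ay":0.11,"az":0,"grip":0}]'; python3 - <<'E'
from h import *
d=get_image("scene");
c=d["color"][215:265,285:325,::-1];cv2.imwrite("pics/z7.png",cv2.resize(c,None,fx=14,fy=12,interpolation=cv2.INTER_NEAREST))
plan([1,1.1,1.2,1.3,1.36,1.4,1.5])
E
```

```text
clock: 4.5
eef_pos: [647.1, 112.5, 91.7]
tool_rot: [-1.571, -0.0, 0.194]
force: [0.7, -0.2, 0.8]
width: 0.0
force [-0.1  0.5  0.4] loc@0 [ 39.9 -26.4] [646.9 112.7  91.7] [-1.571  0.     0.195]
1 [ 0.2 -0.3 -0.3] ay -0.003
1.1 [ 1.9 -0.3 -4.8] ay 0.097
1.2 [ 3.1 -0.3 -9.4] ay 0.197
1.3 [  3.9  -0.3 -14.1] ay 0.297
1.36 [  4.1  -0.3 -17. ] ay 0.357
1.4 [  4.2  -0.3 -18.9] ay 0.397
1.5 [  4.   -0.3 -23.7] ay 0.497
```

View pics/z7.png

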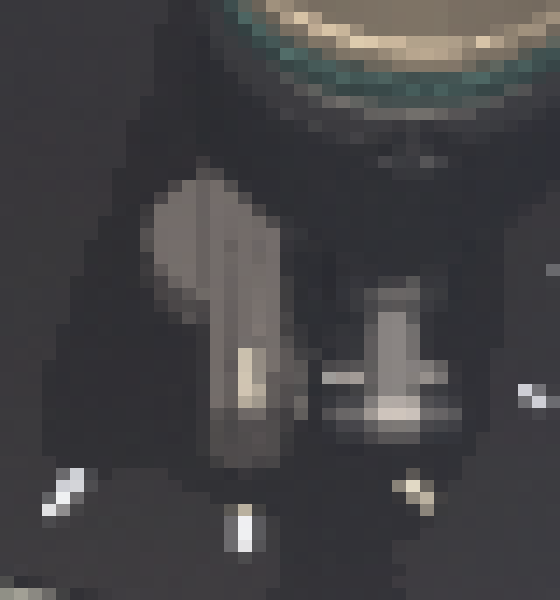

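```bash
python3 -m jog '[{"x":1.9,"y":0,"z":-4.8,"ax":0,"ay":0.1,"az":0,"grip":0},{"x":3.1,"y":0,"z":-9.4,"ax":0,"ay":0.2,"az":0,"grip":0},{"x":3.9,"y":0,"z":-14.1,"ax":0,"ay":0.3,"az":0,"grip":0},{"x":4.1,"y":0,"z":-17,"ax":0,"ay":0.36,"az":0,"grip":0},{"x":4.1,"y":0,"z":-17,"ax":0,"ay":0.36,"az":0,"grip":0}]'; cat >> h.py <<'E'
def show(name):
    d=get_image("scene");c=d["color"][215:265,285:325,::-1];cv2.imwrite(f"pics/{name}.png",cv2.resize(c,None,fx=14,fy=12,interpolation=cv2.INTER_NEAREST))
    for k in (3.5,3.75,4):
        print(k,[np.round((np.array(proj(d,tl(T0-(k-1)*.5236,r,0,97)))-[284.5,214.5])*[14,12]) for r in (60,45,-16)])
E
python3 - <<'E'
from h import *
show("z8")
plan([1.4,1.45,1.5,1.54,1.57])
E
```

```text
clock: 5.05
eef_pos: [654.1, 96.9, 91.7]
tool_rot: [-1.571, 0.0, -0.165]
force: [0.2, 0.5, -0.4]
width: -0.1
3.5 [array([177., 407.]), array([195., 355.]), array([266., 152.])]
3.75 [array([141., 397.]), array([168., 348.]), array([275., 154.])]
4 [array([107., 384.]), array([143., 338.]), array([284., 158.])]
force [-1.1  0.1 -0.4] loc@0 [ 27.8 -38.9] [654.1  96.9  91.7] [-1.571  0.    -0.164]
1.4 [ 0.9 -0.3 -1.8] ay 0.038
1.45 [ 1.7 -0.3 -4.1] ay 0.088
1.5 [ 2.4 -0.3 -6.4] ay 0.138
1.54 [ 2.9 -0.3 -8.2] ay 0.178
1.57 [ 3.2 -0.3 -9.6] ay 0.208
```

View pics/z8.png

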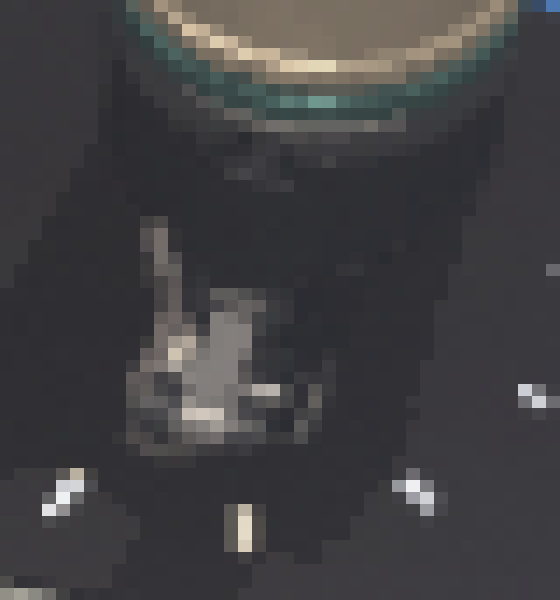

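```bash
python3 -m jog '[{"x":1,"y":0,"z":-2,"ax":0,"ay":0.04,"az":0,"grip":0},{"x":1.7,"y":0,"z":-4.1,"ax":0,"ay":0.09,"az":0,"grip":0},{"x":2.4,"y":0,"z":-6.4,"ax":0,"ay":0.14,"az":0,"grip":0},{"x":2.4,"y":0,"z":-6.4,"ax":0,"ay":0.14,"az":0,"grip":0}]'; 
python3 - <<'E'
from h import *
show("z9")
plan([1.4,1.45,1.5,1.54,1.57])
d=get_image("top");c=cv2.resize(d["color"][150:235,185:345,::-1],None,fx=5,fy=5,interpolation=cv2.INTER_CUBIC);cv2.imwrite("pics/t9.png",c)
E
```

```text
clock: 5.5
eef_pos: [655.5, 89.6, 91.8]
tool_rot: [-1.571, -0.0, -0.307]
force: [-0.7, -0.9, 0.8]
width: -0.5
3.5 [array([177., 407.]), array([195., 355.]), array([266., 152.])]
3.75 [array([141., 397.]), array([168., 348.]), array([275., 154.])]
4 [array([107., 384.]), array([143., 338.]), array([284., 158.])]
force [0.2 0.8 0.3] loc@0 [ 21.7 -42.7] [655.5  89.9  91.7] [-1.571 -0.    -0.306]
1.4 [-2.3 -0.3  4.6] ay -0.104
1.45 [-1.2 -0.3  2.5] ay -0.054
1.5 [-0.2 -0.3  0.3] ay -0.004
1.54 [ 0.6 -0.3 -1.4] ay 0.036
1.57 [ 1.1 -0.3 -2.8] ay 0.066
```

View pics/z9.png

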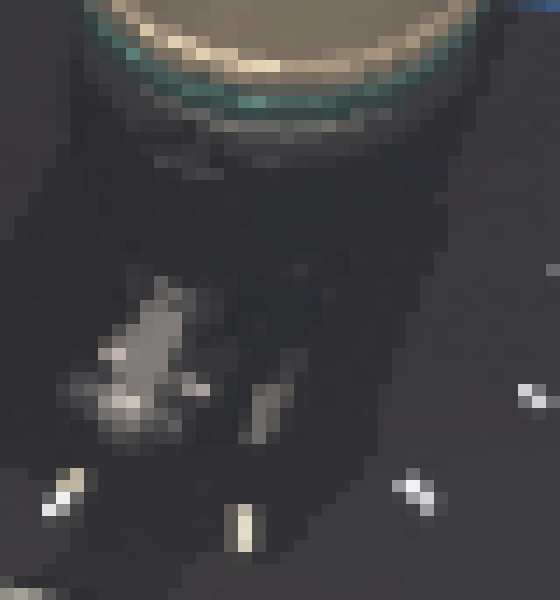

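View pics/t9.png

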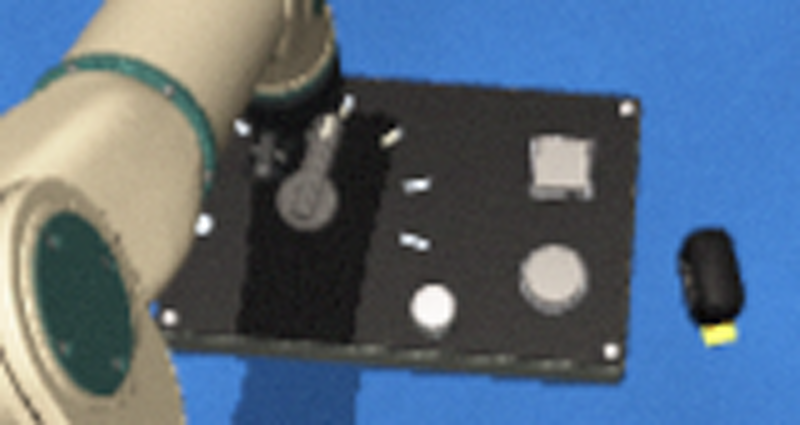

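```bash
python3 -m jog '[{"x":0,"y":0,"z":12,"ax":0,"ay":0,"az":0,"grip":0},{"x":0,"y":-10,"z":24,"ax":0,"ay":0,"az":0,"grip":0},{"x":0,"y":-50,"z":24,"ax":0,"ay":0,"az":0,"grip":0},{"x":0,"y":-90,"z":24,"ax":0,"ay":0,"az":0,"grip":0},{"x":0,"y":-110,"z":24,"ax":0,"ay":0,"az":0,"grip":0}]'; 
python3 - <<'E'
from h import *
d=get_image("top");c=cv2.resize(d["color"][150:235,185:345,::-1],None,fx=5,fy=5,interpolation=cv2.INTER_CUBIC);cv2.imwrite("pics/t10.png",c)
d=get_image("scene");c=cv2.resize(d["color"][150:290,200:400,::-1],None,fx=4,fy=4);cv2.imwrite("pics/s10.png",c)
d=get_image("wrist");cv2.imwrite("pics/w10.png",d["color"][:,:,::-1])
E
```

```text
clock: 6.1
eef_pos: [664.9, 114.8, 206.3]
tool_rot: [-1.568, -0.005, -0.304]
force: [0.3, -0.4, -0.1]
width: 0.1
```

View pics/w10.png

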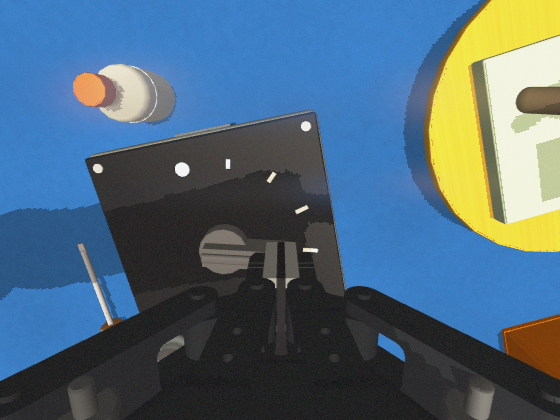

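View pics/s10.png

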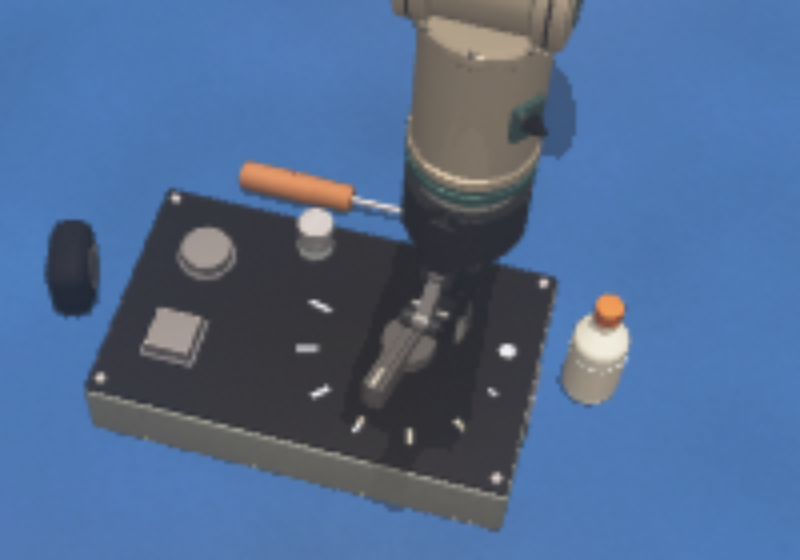

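View pics/t10.png

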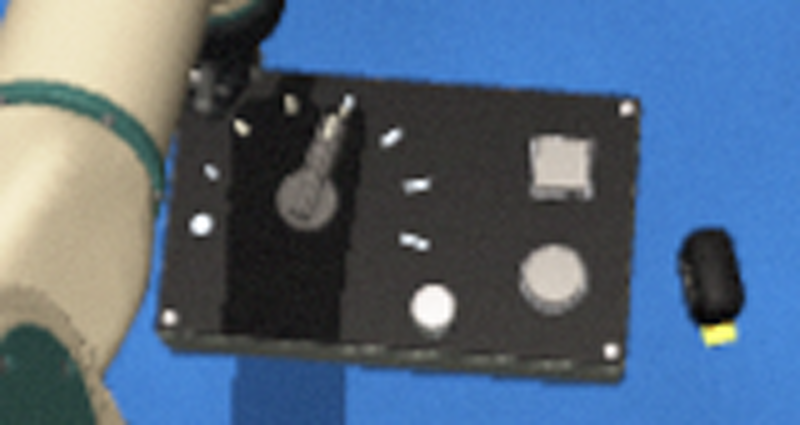

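```bash
python3 -m jog '[{"x":-10,"y":0,"z":-46,"ax":0,"ay":0,"az":0,"grip":0},{"x":-21,"y":0,"z":-92,"ax":0,"ay":0,"az":0,"grip":0},{"x":-31,"y":0,"z":-138,"ax":0,"ay":0,"az":0,"grip":0},{"x":-41,"y":0,"z":-184,"ax":0,"ay":0,"az":0,"grip":0},{"x":-51,"y":0,"z":-226,"ax":0,"ay":0,"az":0,"grip":0}]'; 
python3 - <<'E'
from h import *
for i in range(4): d=get_image("wrist")
cv2.imwrite("pics/w11.png",d["color"][:,:,::-1])
print(tomove([549,-85,115]));s=read_state();print(s["clock"],s["eef_pos"],s["tool_rot"])
d=get_image("scene");c=cv2.resize(d["color"][150:290,200:400,::-1],None,fx=4,fy=4);cv2.imwrite("pics/s11.png",c)
print([(np.array(proj(d,tl(T0-(k-1)*.5236,60,0,97)))-[200,150])*4 for k in (3.8,4,4.2)])
d=get_image("top");c=cv2.resize(d["color"][150:235,185:345,::-1],None,fx=5,fy=5,interpolation=cv2.INTER_CUBIC);cv2.imwrite("pics/t11.png",c)
E
```

```text
clock: 6.75
eef_pos: [544.4, -87.8, 200.9]
tool_rot: [-1.571, 0.002, -0.305]
force: [1.4, -0.9, 0.2]
width: 0.1
(np.float64(2.699119829574546), np.float64(86.24893816261402), np.float64(3.0273342546936495))
6.95 [545.51070471 -87.06756353 201.24893816] [-1.57045081e+00  1.50076370e-03 -3.07731350e-01]
[array([376.39468089, 389.59190576]), array([368.70224687, 386.04865059]), array([361.48559107, 381.84423837])]
```

View pics/w11.png

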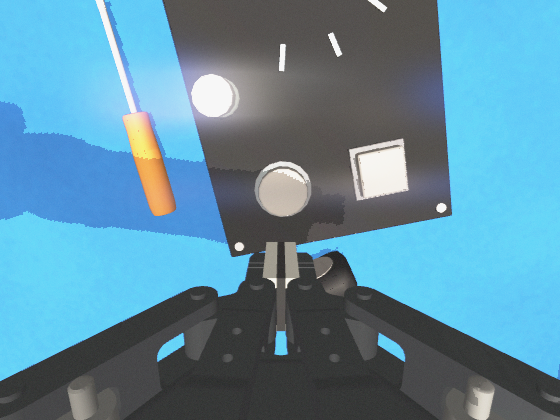

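View pics/s11.png

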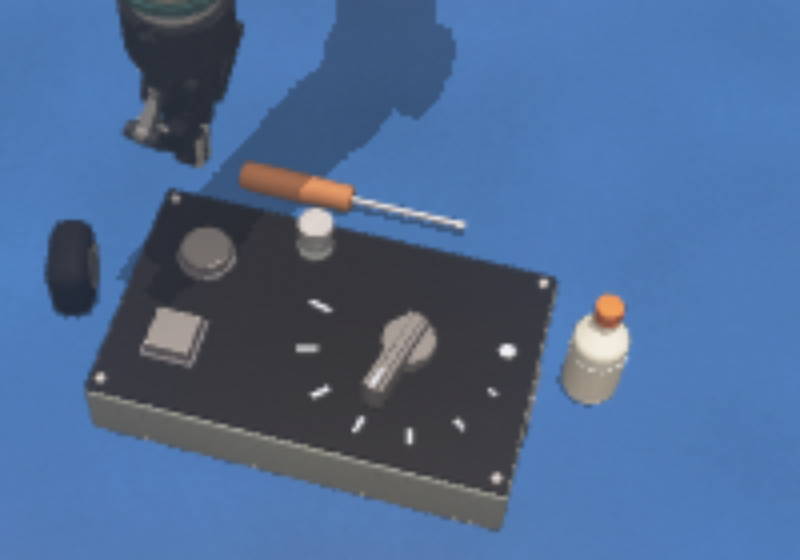

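View pics/t11.png

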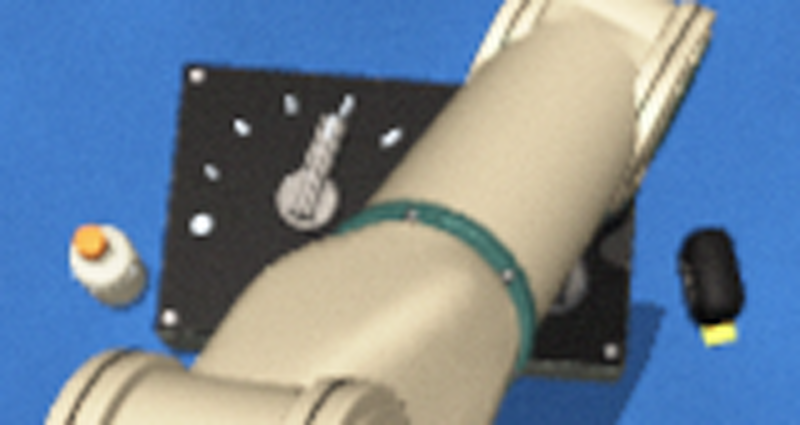

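```bash
python3 - <<'E'
from h import *
for n,(x0,y0,x1,y1) in (("top",(235,170,260,196)),("scene",(285,223,312,256))):
    d=get_image(n);c=d["color"][y0:y1,x0:x1,::-1];cv2.imwrite(f"pics/{n}12.png",cv2.resize(c,None,fx=20,fy=18,interpolation=cv2.INTER_CUBIC))
    for k in (3.8,4,4.2): print(n,k,[np.round((np.array(proj(d,tl(T0-(k-1)*.5236,r,0,97)))-[x0-.5,y0-.5])*[20,18]) for r in (60,45,-16)])
E
```

```text
top 3.8 [array([303.,  30.]), array([282., 103.]), array([193., 401.])]
top 4 [array([338.,  39.]), array([308., 109.]), array([184., 399.])]
top 4.2 [array([371.,  51.]), array([333., 118.]), array([175., 396.])]
scene 3.8 [array([192., 448.]), array([233., 375.]), array([396.,  89.])]
scene 4 [array([154., 432.]), array([205., 363.]), array([406.,  92.])]
scene 4.2 [array([117., 413.]), array([178., 349.]), array([415.,  97.])]
```

View pics/top12.png

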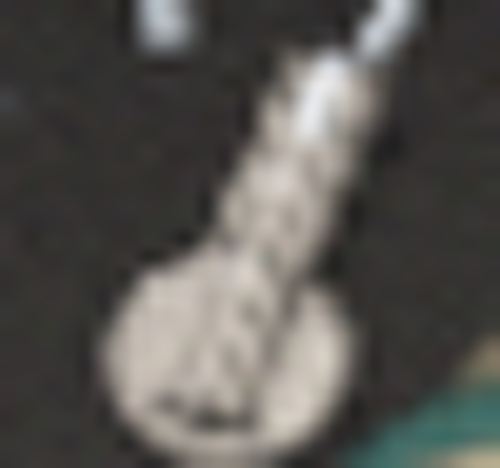

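View pics/scene12.png

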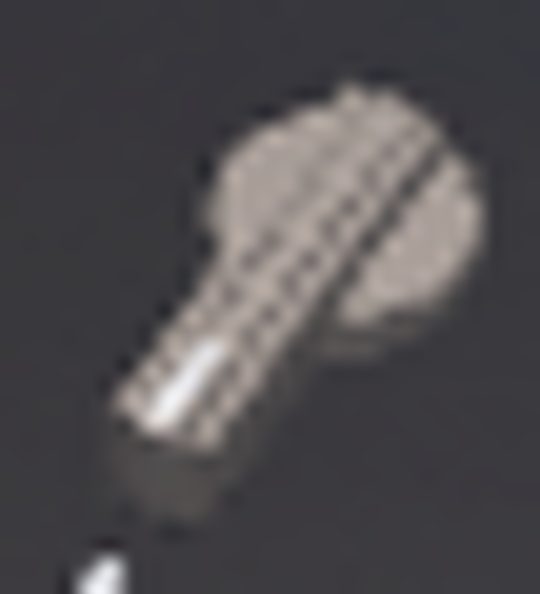

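```bash
python3 -m jog '[{"x":2.7,"y":35,"z":3,"ax":0,"ay":0,"az":0,"grip":0},{"x":2.7,"y":70,"z":3,"ax":0,"ay":0,"az":0,"grip":0},{"x":2.7,"y":93,"z":3,"ax":0,"ay":0,"az":0,"grip":0},{"x":2.7,"y":103,"z":3,"ax":0,"ay":0,"az":0,"grip":0},{"x":2.7,"y":103,"z":3,"ax":0,"ay":0,"az":0,"grip":0}]'; python3 - <<'E'
from h import *
d=get_image("scene");c=cv2.resize(d["color"][150:290,200:400,::-1],None,fx=4,fy=4);cv2.imwrite("pics/s13.png",c)
s=read_state();print(s["eef_pos"],s["force"])
E
```

```text
clock: 7.65
eef_pos: [549.1, -84.1, 97.5]
tool_rot: [-1.571, 0.003, -0.305]
force: [-0.4, 0.3, 0.8]
width: -0.2
[549.8299752  -84.51677182  98.70555576] [0.37647318 0.08674425 1.1782178 ]
```

View pics/s13.png

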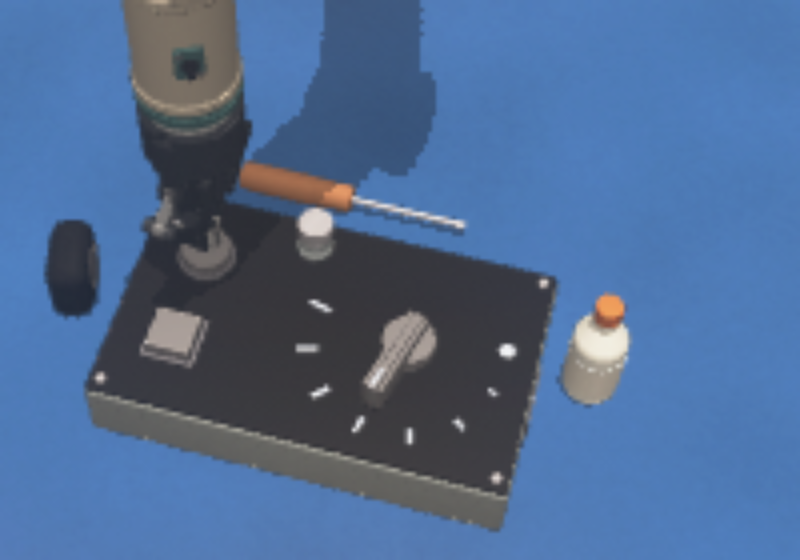

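Fingertips are just above the button's centre (about (208,250) in the picture). Press gradually.

```bash
for i in 1; do python3 -m jog '[{"x":0,"y":4,"z":0,"ax":0,"ay":0,"az":0,"grip":0},{"x":0,"y":8,"z":0,"ax":0,"ay":0,"az":0,"grip":0},{"x":0,"y":11,"z":0,"ax":0,"ay":0,"az":0,"grip":0},{"x":0,"y":11,"z":0,"ax":0,"ay":0,"az":0,"grip":0}]'; done; python3 -m jog '[{"x":0,"y":1.5,"z":0,"ax":0,"ay":0,"az":0,"grip":0},{"x":0,"y":3,"z":0,"ax":0,"ay":0,"az":0,"grip":0},{"x":0,"y":3,"z":0,"ax":0,"ay":0,"az":0,"grip":0}]'
```

```text
clock: 8.1
eef_pos: [550.4, -85.0, 88.3]
tool_rot: [-1.57, -0.002, -0.306]
force: [1.7, 0.6, 3.7]
width: -0.1
clock: 8.4
eef_pos: [550.4, -85.0, 85.1]
tool_rot: [-1.57, -0.002, -0.306]
force: [1.5, 0.7, 4.4]
width: -0.1
```

```bash
python3 -m jog '[{"x":0,"y":1.5,"z":0,"ax":0,"ay":0,"az":0,"grip":0},{"x":0,"y":1.5,"z":0,"ax":0,"ay":0,"az":0,"grip":0},{"x":0,"y":2.5,"z":0,"ax":0,"ay":0,"az":0,"grip":0},{"x":0,"y":2.5,"z":0,"ax":0,"ay":0,"az":0,"grip":0}]'
```

```text
clock: 8.8
eef_pos: [550.5, -85.0, 84.8]
tool_rot: [-1.569, -0.002, -0.306]
force: [-3.1, 2.6, 24.3]
width: -0.3
```

Button bottomed out (24 N at the stop, z no longer falling). Withdraw.

```bash
python3 -m jog '[{"x":0,"y":-5,"z":0,"ax":0,"ay":0,"az":0,"grip":0},{"x":0,"y":-20,"z":0,"ax":0,"ay":0,"az":0,"grip":0},{"x":0,"y":-60,"z":0,"ax":0,"ay":0,"az":0,"grip":0},{"x":0,"y":-105,"z":0,"ax":0,"ay":0,"az":0,"grip":0},{"x":0,"y":-120,"z":0,"ax":0,"ay":0,"az":0,"grip":0}]'; python3 - <<'E'
from h import *
for i in range(4): d=get_image("scene")
c=cv2.resize(d["color"][150:290,200:400,::-1],None,fx=4,fy=4);cv2.imwrite("pics/s14.png",c)
s=read_state();print(s["clock"],s["eef_pos"],s["force"])
E
```

```text
clock: 9.3
eef_pos: [550.7, -85.9, 205.6]
tool_rot: [-1.571, -0.004, -0.307]
force: [0.2, -0.4, -0.3]
width: 0.2
9.5 [548.64551437 -84.5389906  201.45612242] [0.67726174 0.3770951  0.06348357]
```

View pics/s14.png

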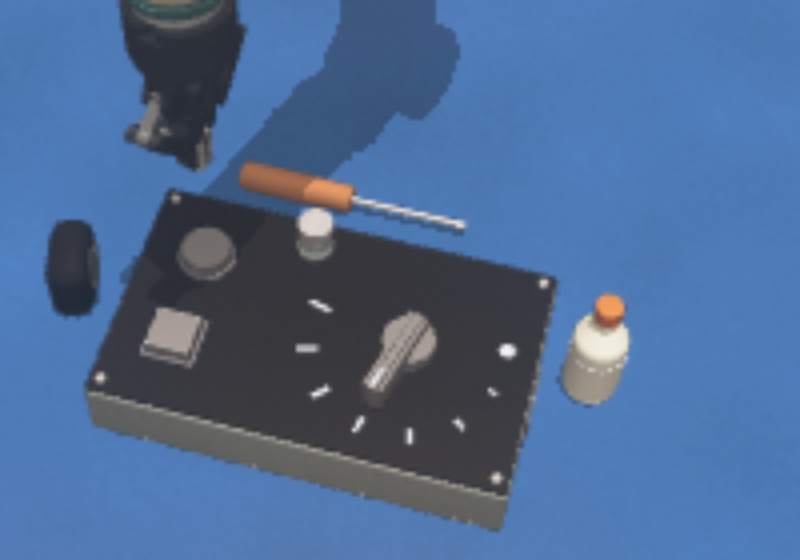

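The picture shows the start button out again at (207,250) and the pointer still at tick 4, tip at (370,387). The jar, tape, glue and driver are unmoved.

```bash
python3 -c "
from cell import *
print(finish_job())"
```

```text
the job is handed in; nothing more can be done
None
```

I set the selector to speed 4, then pressed the round start button fully in and let it come back out, and handed the job in at about 9.5 s.

- **Selector:** it started at speed 1. I pushed it clockwise through three clicks with the closed fingertips on one side only. After I drew the fingers back, the scene camera put the pointer on tick 4. The top camera agreed, reading perhaps 0.03 of a click short.
- **Snap not seen:** the pointer looked as if it followed the finger and did not visibly snap past the half-way points. I therefore drove it almost to tick 4, to about 2.02 rad by the arm's position. I did not measure its final angle more finely than about 0.05 rad.
- **Start button:** the fingertip went down until it stopped moving, with the force rising from 4.4 N to 24 N. After I lifted off, the last scene picture shows the button out again.
- **Everything else:** the arm was clear of everything, with no contact force. I saw no movement of the jar, tape, glue or screwdriver. I did not re-check the pliers, offcut and brush, but the arm never went down near them. I never touched the stop button.
- **Disagreement:** the wrist camera placed points up to about 4 mm differently from the other two, so I worked from a rounded average.

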